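# Bolt the tube fixture shut past its spring catch

## Task

The tubes are set in the welding fixture; lock the hold-down by sliding the fixture's bolt fully home into its keeper eye. With one fingertip press the spring safety catch (the long flat bar beside the bolt) down and keep it held down all the way, while the side of the other fingertip pushes the bolt along by its upright lug. When the bolt is fully home, let the catch spring back up and move clear; grip and lift nothing, and leave the loose things lying about where they are.

Things in the scene. Friction and masses are not known exactly. Their poses are not given: they have to be found in the camera images.
- fixture: Fixed dark steel plate 220 x 280 x 12 mm flat on the bench, carrying all the rest. Frame: z up; y = the way the bolt slides home; x = from the catch to the bolt. Origin on the bench surface; plate spans x -75 to 145, y -130 to 150. Coordinates in these entries are mm in this frame. Within x -75 to 55, y -130 to 90 only the lug stands above z 66; bolt rod and guide blocks reach z 45.
- lug_top (a point): Centre of the top of the bolt's upright steel lug: a plate 34 wide in x, 12 thick in y, standing from z 46 to 95 on the 16 mm round bolt rod. x = 27.5; y = -25 with the bolt fully withdrawn, 45 fully home, where it meets the front guide block. Push on its -y face.
- bolt (a joint): Bolt travel in m along +y: 0 fully withdrawn, 0.070 fully home (hard stop); starts between 0 and 0.012. Stays where left; friction 3 N. With the catch up, a catch tooth stops a fin on the bolt at about 0.013, a second tooth at about 0.053; from about 0.065 on the second tooth can rise behind the fin and lock the bolt home.
- catch_top (a point): Centre of the top face of the safety catch: a smooth flat aluminium bar 34 wide in x, 140 long in y (x -44.5 to -10.5, y -85 to 55) on two springs, top at z 66 when up. It moves only straight down wherever it is pressed, so a fingertip can slide along it while holding it down. Its centre line lies 55 mm from the bolt's.
- catch (a joint): How far the catch is pressed down, in m: 0 up, 0.014 bottomed (top at z 52). The bolt is free to slide from about 0.007; about 0.010 is a good middle. Spring: about 4 N to start, 7 N at 0.010. Springs back up when released, unless the bolt's fin stands over a tooth.
- keeper (a point): Keeper eye that the bolt's end enters, hanging under the hold-down arm. The arm: y 96 to 114, x 11 to 129, top z 82. Two butted 42 mm tubes lie under it along y at x 64 to 106, y -45 to 145, top z 67. All fixed.
- offcut: Loose short tube, 34 mm across, 45 tall, standing on the fixture plate near x 95, y -95. Leave alone. Origin under its centre.
- nut: Loose hexagon nut blank, 38 mm across, 16 tall, on the bench beside the fixture. Leave alone. Origin under its centre.
- square: Loose grey magnetic welding square, 75 x 14 x 75 mm, upright on the bench beside the fixture. Leave alone. Origin under its foot.
- hammer: Loose hammer 260 mm long lying on the bench. Leave alone.
- brush: Loose brush 220 mm long lying on the bench. Leave alone.
- spray: Loose metal can 56 mm across, 150 tall. Leave alone. Origin under its centre.
- tips: Loose jar 64 mm across, 70 tall. Leave alone. Origin under its centre.

How it is judged:
On the way, in this order (a step that is already met when the one before it is completed fails the run):
1. the catch is pressed down while the bolt is still withdrawn (value of joint catch above 0.006 m and value of joint bolt below 0.02 m), for 0.1 s.
2. the bolt passes the middle of its travel with the catch held down (value of joint catch above 0.006 m and value of joint bolt above 0.03 m), for 0.05 s.
At the end, for the whole second after the job is handed in: The bolt is home (joint within 5 mm of its 70 mm stop) and at rest, the catch has sprung back up (within 2 mm of the top), and every loose thing is within 30 mm of where it started (value of joint bolt above 0.065 m and value of joint catch below 0.002 m and velocity of joint bolt below 0.005 m/s and distance of each of offcut, nut, square, hammer, brush, spray, tips from where it was at the start of the episode below 0.03 m); the robot touches nothing.
It fails at once if the catch is let up (pressed less than 4.5 mm) while the bolt is between 18 and 60 mm of its travel (value of joint bolt between 0.018 and 0.06 m and value of joint catch below 0.0045 m).
It fails at once if a loose thing is shifted by more than 30 mm, lifted or knocked over (distance of any of offcut, nut, square, hammer, brush, spray, tips from where it was at the start of the episode above 0.03 m or angle between any of offcut, nut, square, hammer, brush, spray, tips's own z axis and vertical above 0.6 rad).
It also fails if it takes over 32 s, if anything falls off the work surface, if the arm or the gripper's body presses on something with over 40 N, if the wrist force passes 120 N, or if a joint passes its speed limit or range.

## Robot

A 6-joint arm with a two-finger parallel gripper is mounted at the origin on the work surface. World frame = base frame: x ahead of the robot, y to its left, z up, the work surface at z = 0. Lengths are in m, angles in rad, forces in N, time in s.
With the tool pointing down it reaches from about 0.3 to 0.75 m from the base axis. Payload 8.5 kg.
Tool frame: the origin (TCP) lies between the finger pads; the fingertips stand 25 mm ahead of it and the grasp point (between the pads) lies 6 mm ahead of it; z points along the fingers, y is the direction in which the jaws open and shut (so a half turn about z gives the same grasp; the last joint's range is limited). The gripper opens to 88 mm and grips with 3 to 60 N. Pads are 18 mm wide; open, the fingers measure 123 mm over their backs; the gripper's body (75 mm by 187 mm) begins 45 mm behind the grasp point.
Start: joints at [-1.447, 0.381, 1.297, -0, 1.464, -0.215], TCP at [0.183, -0.519, 0.264] pointing down, gripper open.
Joint ranges: [-3.11, 3.11], [-0.89, 2.33], [0.22, 2.48], [-1.42, 4.56], [0.17, 2.85], [-2.88, 2.88]. Speed limits (rad/s): [2.39, 2.39, 3.14, 3.14, 3.14, 3.14].

## Interface

Orientations are given as a rotation vector (axis times angle).
In Python, from cell import get_state, get_image, job_done, find_in, masks_of gives the robot as it stands.
- The arm moves only by the shell command python3 -m jog 'ROWS' [FORCE]. ROWS is JSON, a list that holds one entry, the list of rows, each a list of 7 numbers: the turn, a rotation vector about the world's x, y, z each as a share of 2 pi rad, from -1 to 1, then the shift along the world's x, y, z each as a share of 800 mm, from -1 to 1, then the closure, from 0 (fully open) to 1 (shut). A call has 1 to 8 rows; each row is the pose to reach, as a shift and turn from the pose measured when the call began, turning the shorter way round; what a row does not reach only later rows make up. A row lasts 1/10 s, in which the tool goes at most 50 mm and 8.59 degrees, less where a joint would pass 70% of its speed; a pose out of reach is approached as far as the arm can. A call with a number of a shift or a turn outside -1 to 1 is refused whole. A call with a gripper value outside its range is refused whole. The fingers move at their own pace and stop on an object; FORCE is the grip in N (left out, the last holds). Time passes only in rows, so rows that repeat a pose let the fingers close. It gives the time, the measured TCP pose, the force and the opening at its end, in the units of the state.
- get_state(): the state, without advancing time (a new reading comes with each control period).
- get_image(name): name is "scene" or "side" or "wrist"; returns a dict with "color" (420x560x3 uint8, red, green, blue), "depth" (420x560 float32, m along the optical axis (not along the pixel's ray), 0 where there is no reading), "vertical_fov" (degrees; the focal length in pixels is half the picture's height over the tangent of half this angle, whatever the lens; pixels are square), "cx", "cy" (the principal point, pixels), "k1" (the pictures are not rectified: a ray, as slopes to the right and down, at radius r is drawn at 1 + k1 r^2 times it, then the intrinsics apply), "view" (4x4, takes a point from world to camera coordinates); the wrist camera has in their place "hand_eye" (4x4, takes a point from camera to tool coordinates, whose origin is the TCP and whose axes are the flange's). Camera axes: x right, y up, looking along -z (the intrinsics and any distortion apply to the point x, -y, -z); pixel columns grow to the right and rows downward; lengths in m; the calibration is good to about 2 mm. A picture is of the moment at which its call begins: read the wrist's pose just before it.
- job_done(): hands the job in, once; it reports no verdict.
Trained networks look in a picture, given as the dict that the camera call returned (one of the last four; its "shot" number tells which), for a name from the list of things; names that differ only in an ending like _2 or _b are one class to them, and where a whole thing is asked for, a point or a joint stands for the part that bears it (a point fixed in the world has none). Each returns a list of dicts, best first, with "score" (0 to 1); they miss things now and then, are a little off and sometimes report something else, mostly with a low value. They report only what shows in the picture. A call takes as long as a camera call.
- find_in(picture, query): "point" ([column, row] in pixels, amid what is visible of it).
- masks_of(picture, query): "pixels" (420x560 bool, what is visible of it) and "point" ([column, row] in pixels, amid what is visible of it).
The state is a dict: "time": time; "joint_positions": joint angles; "joint_vel": joint speeds; "tau": joint torques, N m; "ee_pos": TCP position; "tcp_rot": TCP orientation; "force": force on the tool from outside, world axes, zero at the start; "moment": the same for the moment, N m; "finger_gap": finger opening in m.
Only numpy, scipy, OpenCV 4.12 (cv2) and the standard library are available. Lean on these libraries where they do the work, as an engineer would, in place of code of your own. Each camera call takes 0.05 s, during which the arm holds its last target.

## Working session

There is one attempt and no reset: what is moved stays moved. The work goes in short steps, Python scripts to look and compute and a shell command to move; the robot and the scene stay as the last step left them, time stands still between calls to the robot, and variables do not carry over. Pictures are saved under pics/ and viewed, and the job is handed in when it is done.

```bash
ls; mkdir -p pics; cat > h.py <<'E'
import numpy as np,cv2
from cell import *
def K(im):
    h=im['color'].shape[0]; f=h/2/np.tan(np.radians(im['vertical_fov'])/2)
    return f,im['cx'],im['cy'],im['k1']
def rays(im,px):
    f,cx,cy,k=K(im); px=np.atleast_2d(px).astype(float)
    d=(px-[cx,cy])/f; u=d.copy()
    for _ in range(30):
        u=d/(1+k*(u**2).sum(1,keepdims=True))
    return u
def c2w(im,st=None):
    if 'view' in im: return np.linalg.inv(np.array(im['view']))
    T=np.eye(4); T[:3,:3]=cv2.Rodrigues(np.array(st['tcp_rot'],float))[0]; T[:3,3]=st['ee_pos']
    return T@np.array(im['hand_eye'])
def pts(im,px,st=None):
    px=np.atleast_2d(px); u=rays(im,px); z=im['depth'][px[:,1].astype(int),px[:,0].astype(int)]
    P=np.c_[u[:,0]*z,-u[:,1]*z,-z,np.ones(len(z))]
    return (c2w(im,st)@P.T).T[:,:3]
def cloud(im,st=None):
    g=np.stack(np.meshgrid(np.arange(560),np.arange(420)),-1).reshape(-1,2)
    return pts(im,g,st).reshape(420,560,3)
def proj(im,P,st=None):
    W=np.linalg.inv(c2w(im,st)); P=np.atleast_2d(P)
    p=(W@np.c_[P,np.ones(len(P))].T).T; s=np.c_[p[:,0]/-p[:,2],-p[:,1]/-p[:,2]]
    f,cx,cy,k=K(im); return s*(1+k*(s**2).sum(1,keepdims=True))*f+[cx,cy]
def save(im,n): cv2.imwrite('pics/'+n+'.png',im['color'][:,:,::-1])
E
python3 - <<'E'
from h import *
import pickle
st=get_state(); print({k:np.round(v,3) for k,v in st.items()})
for n in ['scene','side','wrist']:
    s=get_state(); im=get_image(n); save(im,n+'0'); pickle.dump((im,s),open(n+'0.pkl','wb'))
    for q in ['lug_top','catch_top','offcut','fixture']:
        m=masks_of(im,q)
        for r in m[:1]:
            px=np.argwhere(r['pixels'])[:,::-1]; P=pts(im,px,s); print(n,q,round(r['score'],2),np.round(r['point']),len(px),np.round(np.median(P,0),3))
E
```

```text
pics
{'time': np.float64(0.0), 'joint_positions': array([-1.447,  0.381,  1.298, -0.   ,  1.464, -0.215]), 'joint_vel': array([ 0.001, -0.002,  0.   , -0.   , -0.001, -0.001]), 'tau': array([ 0.0000e+00, -4.3792e+01, -2.2455e+01,  7.1000e-02,  3.5000e-02,
       -0.0000e+00]), 'ee_pos': array([ 0.183, -0.518,  0.263]), 'tcp_rot': array([-3.095, -0.529, -0.   ]), 'force': array([-0.258,  0.079, -0.232]), 'moment': array([-0.046,  0.009, -0.041]), 'finger_gap': np.float64(0.088)}
scene lug_top 0.76 [251. 251.] 589 [ 0.608 -0.056  0.042]
scene catch_top 0.7 [269. 238.] 893 [ 0.557 -0.035  0.065]
scene offcut 0.77 [209. 265.] 346 [ 0.669 -0.132  0.042]
scene fixture 0.67 [264. 275.] 8485 [ 0.668 -0.009  0.018]
side lug_top 0.81 [318. 223.] 301 [ 0.599 -0.07   0.045]
side catch_top 0.63 [302. 227.] 490 [ 0.548 -0.059  0.065]
side offcut 0.51 [348. 239.] 185 [ 0.658 -0.147  0.041]
side fixture 0.83 [311. 226.] 4571 [ 0.599 -0.065  0.015]
wrist offcut 0.75 [210.  26.] 1284 [ 0.302 -0.394  0.018]
```

View images.

View pics/scene0.png

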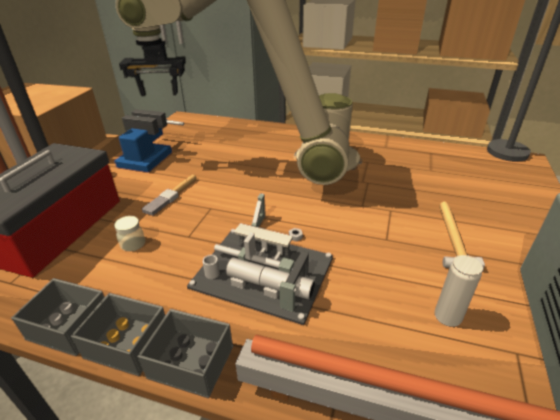

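View pics/side0.png

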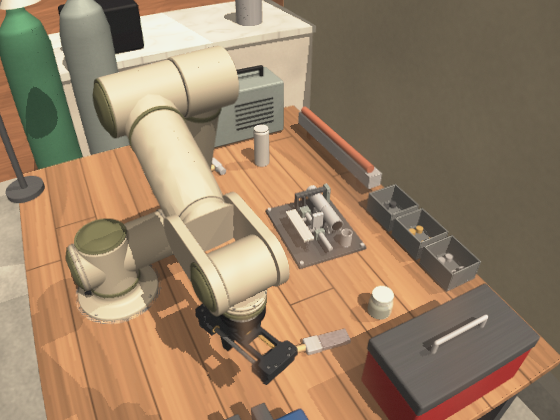

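```bash
python3 - <<'E'
from h import *
import pickle
for n in ['scene','side']:
    im,s=pickle.load(open(n+'0.pkl','rb')); C=cloud(im,s)
    c=C.reshape(-1,3)
    im0=im
    # catch top points
    m=(abs(c[:,2]-0.066)<0.006)&(c[:,0]>0.48)&(c[:,0]<0.64)&(c[:,1]>-.2)&(c[:,1]<.12)
    p=c[m]; print(n,len(p)); 
    u8=(np.zeros(len(c),np.uint8)); u8[m]=255; cv2.imwrite(f'pics/{n}_m.png',u8.reshape(420,560))
    img=im['color'][170:350,150:420,::-1] if n=='scene' else im['color'][140:300,200:420,::-1]
    cv2.imwrite(f'pics/{n}_z.png',cv2.resize(img,None,fx=2.9,fy=2.9,interpolation=cv2.INTER_CUBIC))
E
```

```text
scene 642
side 444
```

View pics/scene_z.png

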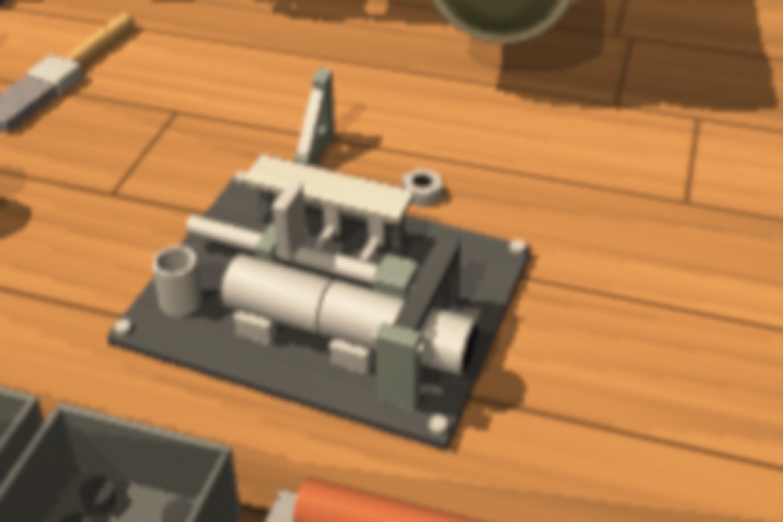

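View pics/side_z.png

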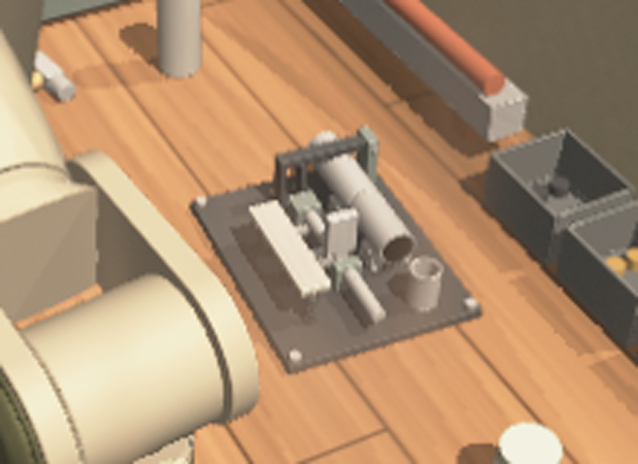

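```bash
python3 - <<'E'
from h import *
import pickle
for n in ['scene','side']:
    im,s=pickle.load(open(n+'0.pkl','rb')); C=cloud(im,s)
    # whole-plate segmentation by z band around 0.012
    c=C.reshape(-1,3)
    m=(abs(c[:,2]-0.066)<0.006)&(c[:,0]>0.48)&(c[:,0]<0.64)&(c[:,1]>-.2)&(c[:,1]<.12)
    p=c[m]
    u8=m.reshape(420,560).astype(np.uint8)
    k,l,stt,_=cv2.connectedComponentsWithStats(u8)
    for i in range(1,k):
        if stt[i,4]>40:
            q=c[(l==i).ravel()]; r=cv2.minAreaRect((q[:,:2]*1000).astype(np.float32)); print(n,stt[i],np.round(np.median(q,0),3),r)
    h=im['color']
    # plate dark pixels
    hsv=cv2.cvtColor(h,cv2.COLOR_RGB2HSV)
    m=(abs(c[:,2]-0.012)<0.006)&(hsv[:,:,1].ravel()<90)&(c[:,0]>.45)&(c[:,0]<.85)&(abs(c[:,1])<.25)
    k,l,stt,_=cv2.connectedComponentsWithStats(m.reshape(420,560).astype(np.uint8))
    i=1+np.argmax(stt[1:,4]); q=c[(l==i).ravel()]
    q=c[m]
    r=cv2.minAreaRect((q[:,:2]*1000).astype(np.float32)); print('plate',r,len(q))
E
```

```text
scene [235 224  58  23 584] [ 0.553 -0.041  0.066] ((550.1223754882812, -47.678436279296875), (139.775390625, 37.06690979003906), 85.01004028320312)
scene [245 243  11  11  45] [ 0.616 -0.056  0.065] ((606.2422485351562, -55.999786376953125), (9.824809074401855, 34.150657653808594), 67.2038345336914)
plate ((669.1902465820312, -41.97215270996094), (312.2474670410156, 452.87591552734375), 73.86608123779297) 4744
side [286 209  28  33 383] [ 0.547 -0.057  0.066] ((549.2447509765625, -51.00530242919922), (147.40618896484375, 35.36733627319336), 85.96406555175781)
plate ((670.234375, -65.65177917480469), (340.473388671875, 341.1341247558594), 85.30532836914062) 2512
```

```bash
python3 - <<'E'
from h import *
import pickle
im,s=pickle.load(open('wrist0.pkl','rb'))
print(np.round(im['hand_eye'],3),im['vertical_fov'])
R=cv2.Rodrigues(np.array(s['tcp_rot']))[0]; print(np.round(R,3))
yaw=np.radians(-4.5)
Rz=lambda a:np.array([[np.cos(a),-np.sin(a),0],[np.sin(a),np.cos(a),0],[0,0,1]])
O=np.array([.5495,-.0495,0])-Rz(yaw)@[-.0275,-.015,0]; print('O',O)
# want tool y along fixture x
a=np.arctan2(R[1,1],R[0,1]); print('tool y ang',np.degrees(a),'turn share',(yaw-a)/(2*np.pi))
R2=Rz(yaw-a)@R
for loc in [[0,-60,240],[0,-20,260],[0,0,300]]:
    t=O+Rz(yaw)@(np.array(loc)/1000)
    st={'tcp_rot':cv2.Rodrigues(R2)[0].ravel(),'ee_pos':t}
    pp=[O+Rz(yaw)@(np.array(q)/1000) for q in [[27.5,-20,95],[-44.5,-85,66],[-44.5,55,66],[-10.5,-85,66],[-75,-130,12],[145,150,12]]]
    print(loc,t,np.round((t-s['ee_pos'])/.8,3));print(np.round(proj(im,pp,st)).tolist())
E
```

```text
[[-0.     0.962  0.272  0.069]
 [ 1.    -0.     0.     0.   ]
 [ 0.     0.272 -0.962 -0.121]
 [ 0.     0.     0.     1.   ]] 64.7287601594508
[[ 0.943  0.332 -0.   ]
 [ 0.332 -0.943  0.   ]
 [-0.    -0.    -1.   ]]
O [ 0.57809211 -0.03670387  0.        ]
tool y ang -70.58774613904127 turn share 0.183577072608448
[0, -60, 240] [ 0.57338457 -0.09651891  0.24      ] [ 0.488  0.528 -0.03 ]
[[322.0, 151.0], [240.0, 218.0], [234.0, 57.0], [276.0, 218.0], [221.0, 241.0], [439.0, -35.0]]
[0, -20, 260] [ 0.57652293 -0.05664221  0.26      ] [ 0.492  0.578 -0.005]
[[318.0, 194.0], [244.0, 249.0], [239.0, 107.0], [277.0, 249.0], [226.0, 266.0], [428.0, 15.0]]
[0, 0, 300] [ 0.57809211 -0.03670387  0.3       ] [0.494 0.602 0.045]
[[314.0, 204.0], [249.0, 251.0], [245.0, 127.0], [278.0, 251.0], [232.0, 266.0], [413.0, 43.0]]
```

```bash
python3 -m jog '[[[0,0,0.0228,0.041,0.048,0,0.5],[0,0,0.0456,0.082,0.096,0,0.57],[0,0,0.068,0.123,0.144,0,0.57],[0,0,0.091,0.164,0.192,0,0.57],[0,0,0.114,0.205,0.240,0,0.57],[0,0,0.137,0.246,0.288,0,0.57],[0,0,0.160,0.287,0.336,0,0.57],[0,0,0.183,0.328,0.384,0,0.57]]]' 20; python3 -c "
from h import *
s=get_state();print(s['ee_pos'],s['tcp_rot'],(np.array([.5765,-.0566,.26])-s['ee_pos'])/.8)"
```

```text
time: 1.55
ee_pos: [0.4436, -0.2128, 0.264]
tcp_rot: [2.304, 2.135, 0.0]
force: [0.7, -1.1, -0.1]
finger_gap: 0.038
[ 0.44360501 -0.21279678  0.26401394] [2.30412865e+00 2.13461984e+00 3.02778597e-05] [ 0.16611874  0.19524598 -0.00501742]
```

```bash
python3 -m jog '[[[0,0,0,0.04,0.047,0,0.57],[0,0,0,0.08,0.094,0,0.57],[0,0,0,0.12,0.141,0,0.57],[0,0,0,0.155,0.182,0,0.57],[0,0,0,0.166,0.195,0,0.57],[0,0,0,0.166,0.195,0,0.57]]]' 20; python3 - <<'E'
from h import *
import pickle
s=get_state(); im=get_image('wrist'); save(im,'w1'); pickle.dump((im,s),open('w1.pkl','wb'))
print(s['ee_pos'],s['tcp_rot'])
cv2.imwrite('pics/w1z.png',cv2.resize(im['color'][:,:,::-1],None,fx=1.4,fy=1.4))
for q in ['lug_top','catch_top']:
    for r in masks_of(im,q)[:2]: print(q,r['score'],r['point'],r['pixels'].sum())
C=cloud(im,s); c=C.reshape(-1,3)
for nm,lo,hi in [('catch',.060,.072),('lugtop',.089,.101)]:
    m=((c[:,2]>lo)&(c[:,2]<hi)).reshape(420,560).astype(np.uint8)
    k,l,stt,_=cv2.connectedComponentsWithStats(m)
    for i in range(1,k):
        if stt[i,4]>60:
            q=c[(l==i).ravel()]; r=cv2.minAreaRect((q[:,:2]*1000).astype(np.float32)); print(nm,stt[i],np.round(np.median(q,0),4),r)
E
```

```text
time: 2.15
ee_pos: [0.5769, -0.0557, 0.2636]
tcp_rot: [2.302, 2.138, -0.0]
force: [-0.6, 0.1, -0.2]
finger_gap: 0.0375
[ 0.57688323 -0.05570099  0.26356703] [ 2.30174779e+00  2.13781839e+00 -4.54602617e-04]
lug_top 0.79 [311.2, 189.6] 2728
lug_top 0.41 [259.4, 172.8] 5197
catch_top 0.98 [260.8, 172.7] 5329
catch [ 364    5   36   35 1125] [0.6699 0.0874 0.065 ] ((671.3438110351562, 87.54399108886719), (30.287527084350586, 31.56631088256836), 85.71231842041016)
catch [ 360   62   60   70 2237] [0.6651 0.0251 0.0651] ((676.7481079101562, 21.86420440673828), (61.87663650512695, 54.08374786376953), 84.66069793701172)
catch [ 240  108   37  141 4877] [ 0.5485 -0.0431  0.0658] ((547.8717041015625, -48.839820861816406), (140.08627319335938, 34.26840591430664), 85.42920684814453)
catch [ 515  131   45  121 1598] [ 0.8197 -0.0817  0.068 ] ((843.557861328125, -80.26071166992188), (52.9283447265625, 125.6313247680664), 0.5783135294914246)
catch [ 355  133   36   80 2384] [ 0.6589 -0.0466  0.065 ] ((660.3545532226562, -49.320472717285156), (79.17894744873047, 31.773523330688477), 86.469734191894
[... 236 characters left out ...]
02.92799377441406), (13.346986770629883, 33.155364990234375), 75.26739501953125)
catch [510 257  50  34 545] [ 0.8283 -0.1601  0.068 ] ((840.532470703125, -162.1512451171875), (62.07835006713867, 30.150781631469727), 30.208965301513672)
catch [513 345  26  12 195] [ 0.8481 -0.2784  0.0669] ((849.6145629882812, -279.5010681152344), (38.3828010559082, 6.61934757232666), 1.1596767902374268)
catch [512 359  23  11 159] [ 0.8501 -0.2983  0.0659] ((852.5328979492188, -300.087890625), (7.7905964851379395, 29.867624282836914), 89.88217163085938)
lugtop [298 191  38  14 509] [ 0.6018 -0.0612  0.0946] ((601.8309936523438, -61.84611892700195), (11.771913528442383, 33.51200485229492), 85.21076202392578)
```

View pics/w1z.png

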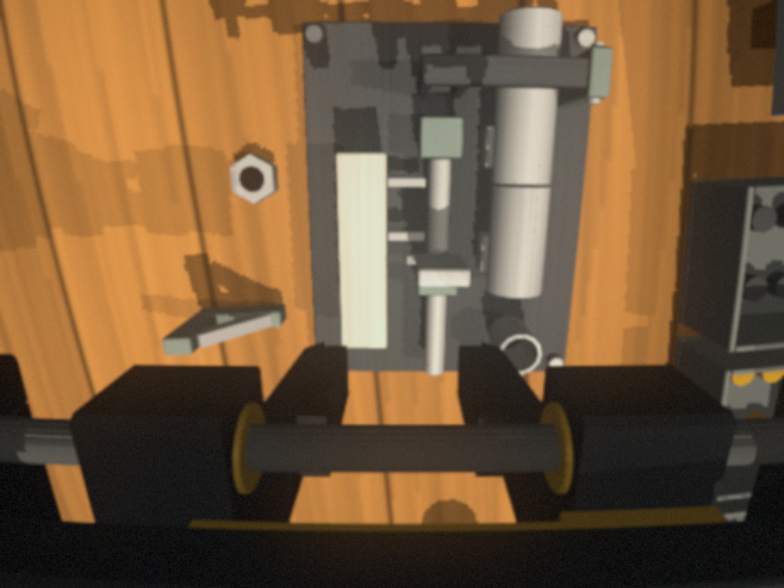

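```bash
python3 -m jog '[[[0,0,-0.001,-0.003,-0.025,-0.04,0.574],[0,0,-0.001,-0.0065,-0.05,-0.09,0.574],[0,0,-0.001,-0.0065,-0.05,-0.14,0.574],[0,0,-0.001,-0.0065,-0.05,-0.18,0.574],[0,0,-0.001,-0.0065,-0.05,-0.198,0.574],[0,0,-0.001,-0.0065,-0.05,-0.198,0.574]]]'; python3 - <<'E'
from h import *
s=get_state(); print(s['ee_pos'],s['tcp_rot'],s['force'],s['moment']); im=get_image('wrist'); 
cv2.imwrite('pics/w2.png',cv2.resize(im['color'][:,:,::-1],None,fx=1.4,fy=1.4))
E
```

```text
time: 2.9
ee_pos: [0.5689, -0.0993, 0.1041]
tcp_rot: [-2.313, -2.122, 0.004]
force: [-0.3, -0.1, 0.0]
finger_gap: 0.0377
[ 0.56890689 -0.09931013  0.10411011] [-2.31308345 -2.12156114  0.00359616] [-0.33470797 -0.0772242   0.03067164] [ 0.00420397 -0.11136834 -0.02801869]
```

View pics/w2.png

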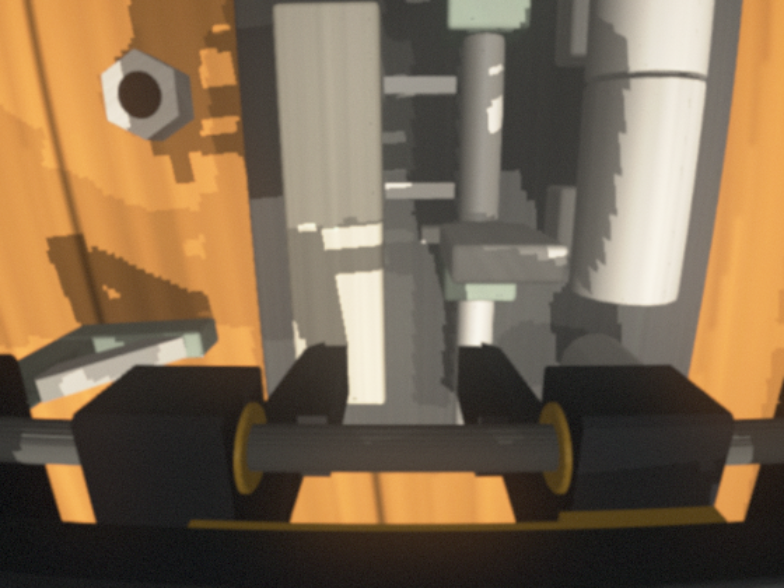

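```bash
python3 -m jog '[[[0,0,0,0.002,0.003,-0.006,0.574],[0,0,0,0.003,0.004,-0.012,0.574],[0,0,0,0.003,0.004,-0.018,0.574],[0,0,0,0.003,0.004,-0.021,0.574],[0,0,0,0.003,0.004,-0.021,0.574]]]'; python3 -c "
from h import *
s=get_state(); print(s['ee_pos'],s['tcp_rot'],s['force'],s['moment'])"
```

```text
time: 3.45
ee_pos: [0.5724, -0.0962, 0.0891]
tcp_rot: [2.314, 2.124, -0.001]
force: [0.5, 0.3, 5.2]
finger_gap: 0.0375
[ 0.57241629 -0.09617857  0.08914966] [ 2.31433502e+00  2.12382815e+00 -1.01197914e-03] [0.51881454 0.31783605 5.16383241] [-0.05193982  0.02935942  0.01895616]
```

```bash
python3 -m jog '[[[0,0,0,0,0,-0.004,0.574],[0,0,0,0,0,-0.008,0.574],[0,0,0,0,0,-0.0095,0.574],[0,0,0,0,0,-0.0095,0.574],[0,0,0,0,0,-0.0095,0.574]]]'; python3 - <<'E'
from h import *
s=get_state(); print(s['ee_pos'],s['tcp_rot'],s['force'],s['moment']); im=get_image('wrist'); s=get_state()
cv2.imwrite('pics/w3.png',cv2.resize(im['color'][:,:,::-1],None,fx=1.4,fy=1.4))
r=masks_of(im,'catch_top')[0]; px=np.argwhere(cv2.erode(r['pixels'].astype(np.uint8),np.ones((7,7))))[:,::-1]
print(np.percentile(pts(im,px,s)[:,2],[10,30,50,70,90]))
E
```

```text
time: 3.95
ee_pos: [0.5725, -0.0962, 0.0822]
tcp_rot: [2.314, 2.124, -0.001]
force: [-1.9, -0.5, 7.1]
finger_gap: 0.0374
[ 0.57245474 -0.0961687   0.08221892] [ 2.31374932e+00  2.12374132e+00 -8.98586251e-04] [-1.93242521 -0.53471001  7.14477616] [0.03192366 0.32280914 0.02073128]
[0.05563539 0.05626699 0.05662246 0.05696959 0.05748309]
```

View pics/w3.png

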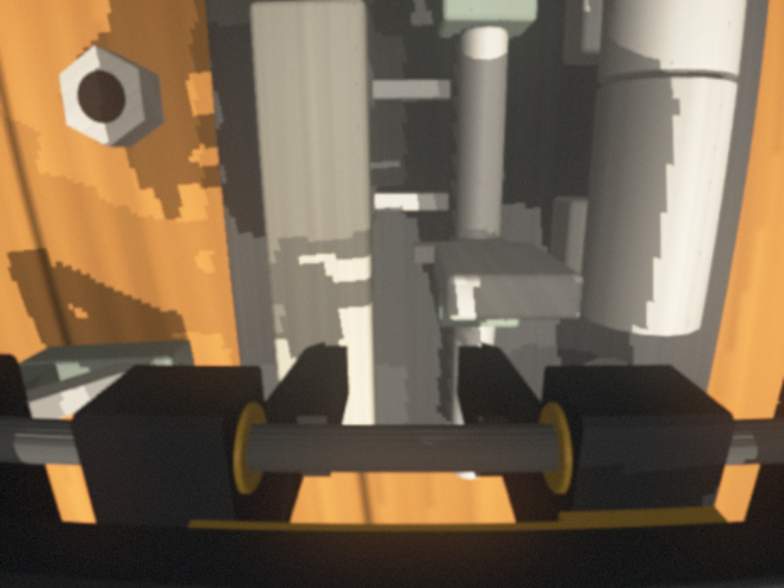

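```bash
python3 -m jog '[[[0,0,0,0.0008,0.01,-0.001,0.574],[0,0,0,0.0016,0.02,-0.001,0.574],[0,0,0,0.0022,0.028,-0.001,0.574],[0,0,0,0.0028,0.035,-0.001,0.574],[0,0,0,0.0034,0.042,-0.001,0.574],[0,0,0,0.0039,0.049,-0.001,0.574],[0,0,0,0.0039,0.049,-0.001,0.574]]]'; python3 - <<'E'
from h import *
s=get_state(); print(s['ee_pos'],s['tcp_rot'],s['force'],s['moment']); im=get_image('wrist'); s=get_state()
cv2.imwrite('pics/w4.png',cv2.resize(im['color'][:,:,::-1],None,fx=1.4,fy=1.4))
r=masks_of(im,'catch_top')[0]; px=np.argwhere(cv2.erode(r['pixels'].astype(np.uint8),np.ones((7,7))))[:,::-1]
print(np.percentile(pts(im,px,s)[:,2],[10,30,50,70,90]))
E
```

```text
time: 4.75
ee_pos: [0.5762, -0.0576, 0.0824]
tcp_rot: [2.311, 2.122, -0.001]
force: [0.3, -2.2, 7.1]
finger_gap: 0.0378
[ 0.57618118 -0.05759531  0.0824391 ] [ 2.31099320e+00  2.12221086e+00 -7.76028049e-04] [ 0.26038602 -2.22752305  7.1489204 ] [-0.53716591  0.04713557  0.05475917]
[0.05582317 0.05642146 0.05677761 0.05711553 0.05760605]
```

View pics/w4.png

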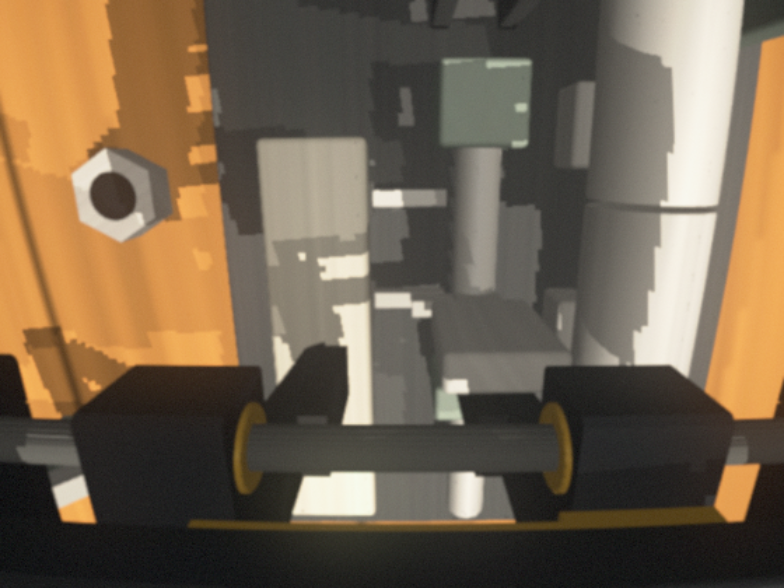

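```bash
python3 -m jog '[[[0,0,0,0.0006,0.007,-0.0015,0.574],[0,0,0,0.0012,0.015,-0.0015,0.574],[0,0,0,0.0018,0.023,-0.0015,0.574],[0,0,0,0.0025,0.031,-0.0015,0.574],[0,0,0,0.0031,0.039,-0.0015,0.574],[0,0,0,0.0038,0.047,-0.0015,0.574],[0,0,0,0.0043,0.054,-0.0015,0.574],[0,0,0,0.0043,0.054,-0.0015,0.574]]]'; python3 - <<'E'
from h import *
s=get_state(); print(s['ee_pos'],s['tcp_rot'],s['force'],s['moment']); im=get_image('wrist'); s=get_state()
cv2.imwrite('pics/w5.png',cv2.resize(im['color'][:,:,::-1],None,fx=1.4,fy=1.4))
r=masks_of(im,'catch_top')[0]; px=np.argwhere(cv2.erode(r['pixels'].astype(np.uint8),np.ones((7,7))))[:,::-1]
print(np.percentile(pts(im,px,s)[:,2],[10,30,50,70,90]))
E
```

```text
time: 5.65
ee_pos: [0.5801, -0.015, 0.0822]
tcp_rot: [2.309, 2.121, -0.0]
force: [0.5, -2.9, 6.4]
finger_gap: 0.0373
[ 0.58012801 -0.01496242  0.08219739] [ 2.30887324e+00  2.12106886e+00 -3.25227707e-04] [ 0.54723348 -2.93154479  6.41029517] [-0.52610729  0.18758761  0.05670937]
[0.03332893 0.05598035 0.05638127 0.05674101 0.05721838]
```

View pics/w5.png

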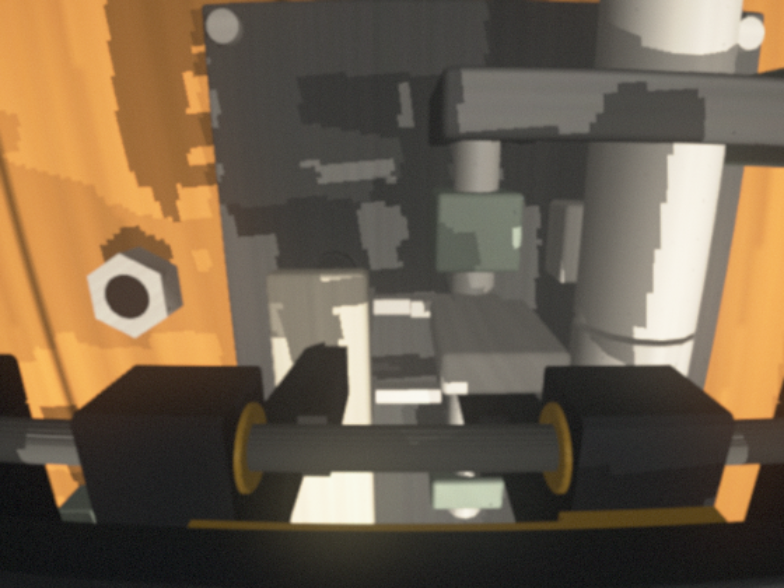

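```bash
python3 -m jog '[[[0,0,0,0.0003,0.004,-0.001,0.574],[0,0,0,0.0006,0.007,-0.001,0.574],[0,0,0,0.0008,0.009,-0.001,0.574],[0,0,0,0.0008,0.009,-0.001,0.574]]]'; python3 -m jog '[[[0,0,0,0.0002,0.003,-0.0005,0.574],[0,0,0,0.0002,0.003,-0.0005,0.574]]]'
```

```text
time: 6.15
ee_pos: [0.5809, -0.0088, 0.0822]
tcp_rot: [2.307, 2.12, -0.002]
force: [-2.5, -5.5, 6.6]
finger_gap: 0.0378
time: 6.35
ee_pos: [0.5811, -0.0076, 0.0824]
tcp_rot: [2.306, 2.119, -0.004]
force: [-1.6, -7.7, 5.9]
finger_gap: 0.0373
```

```bash
python3 -m jog '[[[0,0,0,0.0003,0.004,-0.001,0.574],[0,0,0,0.0003,0.004,-0.001,0.574],[0,0,0,0.0003,0.004,-0.001,0.574]]]'; python3 - <<'E'
from h import *
s=get_state(); print(s['ee_pos'],s['tcp_rot'],s['force'],s['moment']); im=get_image('wrist'); s=get_state()
cv2.imwrite('pics/w6.png',cv2.resize(im['color'][:,:,::-1],None,fx=1.4,fy=1.4))
r=masks_of(im,'catch_top')[0]; px=np.argwhere(cv2.erode(r['pixels'].astype(np.uint8),np.ones((7,7))))[:,::-1]
print(np.percentile(pts(im,px,s)[:,2],[10,30,50,70,90]))
E
```

```text
time: 6.65
ee_pos: [0.5812, -0.0072, 0.0824]
tcp_rot: [2.304, 2.116, -0.009]
force: [-5.2, -16.1, 8.0]
finger_gap: 0.0373
[ 0.58116647 -0.00717109  0.08242035] [ 2.30446481  2.11558093 -0.00889893] [ -5.16860198 -16.12342276   8.00773815] [-2.28759488  0.763047   -0.30867393]
[0.02703211 0.05597905 0.05646973 0.05684826 0.05733437]
```

View pics/w6.png

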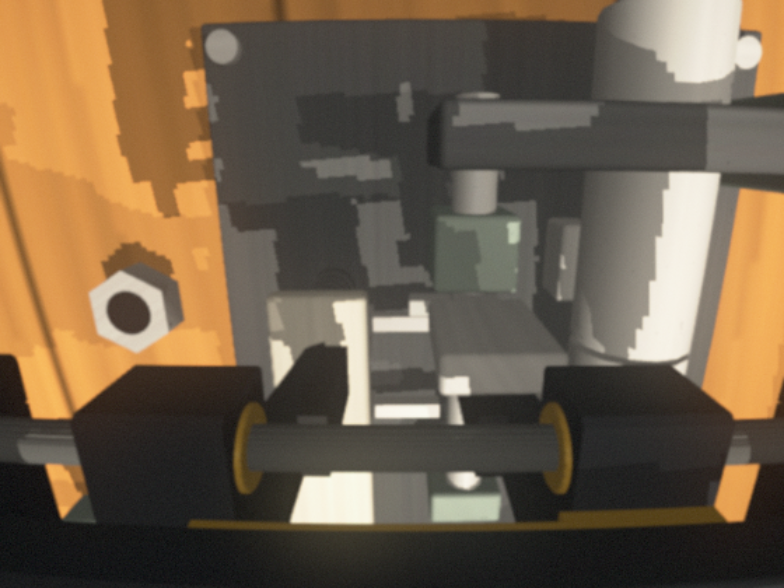

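```bash
python3 -m jog '[[[0,0,0,-0.0003,-0.004,0,0.574],[0,0,0,-0.0005,-0.006,0.003,0.574],[0,0,0,-0.0006,-0.0075,0.02,0.574],[0,0,0,-0.0006,-0.0075,0.06,0.574],[0,0,0,-0.0006,-0.0075,0.12,0.574],[0,0,0,-0.0006,-0.0075,0.18,0.574],[0,0,0,-0.0006,-0.02,0.22,0.574],[0,0,0,-0.0006,-0.03,0.22,0.574]]]'; python3 - <<'E'
from h import *
s=get_state(); im=get_image('wrist'); s=get_state(); print(s['ee_pos'],s['force'])
cv2.imwrite('pics/w7.png',cv2.resize(im['color'][:,:,::-1],None,fx=1.4,fy=1.4))
c=cloud(im,s).reshape(-1,3)
A=np.array([.5479,-.0488]); fx=np.array([.9966,-.0819]); fy=np.array([.0819,.9966])
for nm,lo,hi in [('catch',.048,.072),('lugtop',.089,.101)]:
    m=((c[:,2]>lo)&(c[:,2]<hi)).reshape(420,560).astype(np.uint8)
    k,l,stt,_=cv2.connectedComponentsWithStats(m)
    for i in range(1,k):
        if stt[i,4]>60:
            q=c[(l==i).ravel()]; r=cv2.minAreaRect((q[:,:2]*1000).astype(np.float32)); d=np.array(r[0])/1000-A
            print(nm,np.round(np.median(q,0),4),'fix mm',d@fx*1000-27.5,d@fy*1000-15,r[1])
E
```

```text
time: 7.55
ee_pos: [0.5817, -0.0315, 0.2631]
tcp_rot: [2.299, 2.111, -0.001]
force: [0.0, -0.7, -0.1]
finger_gap: 0.0378
[ 0.58104258 -0.03251088  0.26008632] [-0.4471679  -1.43392341 -0.22463718]
catch [0.8521 0.067  0.0535] fix mm 265.16206122268676 133.7690396090698 (95.05025482177734, 4.536070346832275)
catch [0.6664 0.0863 0.0607] fix mm 83.0707338873291 129.6304206591797 (30.50977897644043, 41.234031677246094)
catch [ 0.6585 -0.0107  0.0606] fix mm 74.63063801712028 24.316780313415528 (142.13552856445312, 92.24287414550781)
catch [ 0.5476 -0.04    0.063 ] fix mm -29.050339182434183 -16.263198246459964 (140.08395385742188, 34.20062255859375)
catch [0.6055 0.0113 0.0646] fix mm 25.567197336425743 49.483038786621094 (1.406507134437561, 32.662418365478516)
catch [ 0.8179 -0.0839  0.0606] fix mm 277.34465095428465 -22.651638792114262 (71.64982604980469, 126.09583282470703)
catch [ 0.4155 -0.1002  0.0548] fix mm -155.7233981088257 -77.12449074829102 (7.273798942565918, 40.833316802978516)
catch [ 0.6696 -0.1272  0.0525] fix mm 98.69871453155513 -86.44927880676269 (9.62637996673584, 29.534725189208984)
catch [ 0.846  -0.1595  0.0596] fix mm 285.79731397766113 -103.5980778515625 (9.961185455322266, 75.40291595458984)
catch [ 0.8619 -0.2799  0.0575] fix mm 304.5435176062011 -228.85853044555662 (23.55816078186035, 46.23947525024414)
lugtop [0.606  0.0054 0.0915] fix mm 26.290015703954637 43.66665350687027 (12.235272407531738, 33.316158294677734)
```

View pics/w7.png

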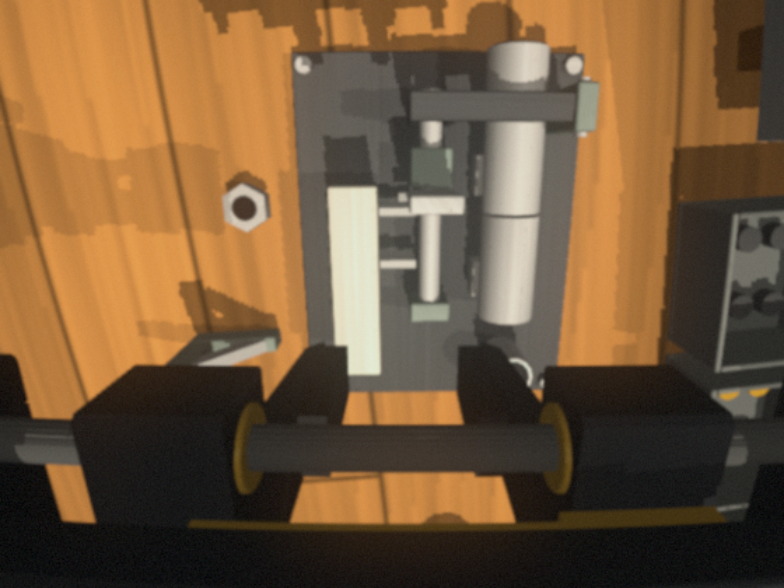

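```bash
python3 -m jog '[[[0,0,0,0,0,0,0.574],[0,0,0,0,0,0,0.574],[0,0,0,0,0,0,0.574]]]'; python3 - <<'E'
from h import *
s=get_state(); im=get_image('wrist'); print(s['ee_pos'],s['force'],np.abs(s['joint_vel']).max())
c=cloud(im,s)
A=np.array([.5479,-.0488]); fx=np.array([.9966,-.0819]); fy=np.array([.0819,.9966])
x=(c[...,:2]-A)@fx*1000-27.5; y=(c[...,:2]-A)@fy*1000-15
m=(x>-40)&(x<-15)&(y>-70)&(y<45); print('catch z',np.median(c[m][:,2]))
m=(x>0)&(x<55)&(y>20)&(y<70)&(c[...,2]>.088); print('lug',np.median(c[m][:,2]),x[m].min(),x[m].max(),y[m].min(),y[m].max())
E
```

```text
time: 7.9
ee_pos: [0.5808, -0.0322, 0.2589]
tcp_rot: [2.304, 2.114, -0.008]
force: [0.3, 0.1, -0.1]
finger_gap: 0.0373
[ 0.58076778 -0.03217791  0.25889268] [ 0.25298864  0.12954815 -0.13637866] 0.005719979912179311
catch z 0.31981897995407915
lug 0.3219428360179529 6.395591269381384e-05 54.946235363304154 20.00544892926765 50.71342736910019
```

```bash
python3 - <<'E'
from h import *
s=get_state(); im=get_image('wrist'); print(s['ee_pos'])
c=cloud(im,s); lo=c[...,2]<.11
A=np.array([.5479,-.0488]); fx=np.array([.9966,-.0819]); fy=np.array([.0819,.9966])
x=(c[...,:2]-A)@fx*1000-27.5; y=(c[...,:2]-A)@fy*1000-15
m=lo&(x>-40)&(x<-15)&(y>-60)&(y<45); print('catch z',np.median(c[m][:,2]))
m=lo&(x>0)&(x<55)&(y>20)&(y<70)&(c[...,2]>.088); print('lug',np.median(c[m][:,2]),x[m].min(),x[m].max(),y[m].min(),y[m].max())
m=lo&(x>-70)&(x<-55)&(y>-60)&(y<140); print('plate z',np.median(c[m][:,2]))
E
```

```text
[ 0.58084162 -0.03216758  0.25908561]
catch z 0.06591021415218229
lug 0.0945837121555975 10.707414462907693 44.343460541807886 38.47463273360186 50.700569804491764
plate z 0.011934850758508309
```

Catch is fully up (top at 65.9 mm), the lug is at y ≈ 44.6 mm (bolt ≈ 69.6 mm), and the arm is clear.

```bash
python3 -c "
from cell import *
print(job_done())"
```

```text
the job is handed in; nothing more can be done
None
```

The bolt is fully home in its keeper eye, the catch has sprung back up, and the job is handed in; no verdict was reported. With the two fingertips about 55 mm apart, one held the catch about 9.4 mm down (near 7 N). The side of the other pushed the bolt by its lug to the hard stop, where the sideways force rose to about 16 N. I then backed off about 5 mm and lifted clear.

**Last checks, arm settled and clear at about 8 s of the 32 s:**
- **Bolt:** the lug centre measured y ≈ 44.6 mm, which puts the bolt at about 69.6 of 70 mm.
- **Catch:** its top measured z ≈ 65.9 mm, so it is fully up.
- **Robot:** the outside force on the tool was about 0 N, so it touches nothing.
- **Loose things:** the robot never went near any of them. The nut, square and offcut look undisturbed in the wrist view. I did not re-measure the hammer, brush, spray or tips afterwards.

**Readings that disagreed:** two earlier measurements were off. The first was taken while the arm was still settling and read about 3 mm low. The second had the gripper's own fingers in the measured area. Repeating it with the arm settled and the fingers excluded gave the values above.

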